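Unhitch a trailer coupler and hold the tongue up off the ball

TASK

Unhitch the small trailer coupler on the bench stand: turn the wing-shaped lock knob on top of it counterclockwise until it clicks over into its open stop, then pull the latch grip at its side straight outwards against the spring and, with the latch still pulled, lift the tongue off the ball, and hold it up with at least 2 cm of daylight between the top of the ball and the underside of the coupler. Finish while holding it up; do not put it down or let go, and do not push the jar, spanner and tape measure about.

Things in the scene. Friction and masses are not known exactly. Their poses are not given: they have to be found in the camera images.
- stand: bench stand, fixed to the worktop: plywood board 360 x 150 x 18 mm. Origin: centre of its underside, on the worktop. Its -x axis points along the tongue towards the coupler end (roughly at the robot), its +z up. The ball centre is at (-115, 0, 68) mm and the tongue pin at (115, 0, 68) mm in this frame. The coupler's cheeks are 66 mm apart (outside), its roof is 98 mm above the worktop
- drawbar: the tongue: 50 mm square grey tube stub with the pressed-steel coupler on its front end, together with the latch and knob it carries (about 0.9 kg in all); tilts about the pin at its rear. Origin on the pin axis; while hitched its axes are parallel to the stand's and its lower edge is 34 mm below the ball centre. Lifting takes 4 to 6 N at the latch grip; let go, it falls back
- pin (a point): centre of the tongue's hinge pin at the rear bracket, 68 mm above the worktop, 230 mm from the ball centre; the hinge axis is the stand's y axis
- ball (a point): centre of the 50 mm steel hitch ball, which stands on a neck and flange bolted to the front of the board; 68 mm above the worktop, its top 93 mm
- knob_grip (a point): on the vertical axis of the lock knob, in its wing grip: 44 mm long, 12 mm thick, from 20 mm below to 12 mm above this point; the fixed round housing under it (52 mm across) ends 24 mm below this point. 60 mm behind the ball, i.e. at (-55, 0, 136) mm in the stand frame. Nothing as high within 75 mm. A black line on top marks the coupler end of the wing
- lock_knob (a joint): turn of the lock knob, rad, growing counterclockwise seen from above: 0 = locked, wing along the tongue; 1.05 = open stop. A spring detent resists up to the middle (up to about 0.1 N m) and then snaps it on to the stop at 1.05, where it stays. While it is locked a cam inside blocks the latch
- latch_grip (a point): centre of the latch's flat upright hand grip (36 mm along the tongue, 15 mm thick across it, 48 mm high; a lip 20 mm thick and 40 mm long closes it off above, 22 to 28 mm over this point), 82 mm to the stand's -y side of the ball centre, i.e. at (-115, -82, 130) mm in the stand's frame. It stands on an 11 mm cranked rod; the fingers clear the coupler roof if they stay above 98 mm
- latch (a joint): travel of the latch, m, growing as the grip is pulled in the stand's -y direction (square to the tongue, outwards): 0 = shut under the ball, 0.016 = end stop; it frees the ball from 0.013. Spring: 5 N at 0 to 10.5 N at the end stop. It springs back when let go, so it must be kept pulled until the coupler is off the ball
- tongue (a joint): tilt of the tongue about the pin, rad, growing as the coupler end rises: 0 = sitting on the ball, stop at 0.7; 2 cm of daylight over the ball is reached at 0.34. Shut, the latch lets it rise only about 0.013. The grip moves on a circle about the pin axis (230 mm ahead of it, 62 mm above it at 0)
- screw_jar: bystander, loose on the worktop beside the stand: glass jar of screws with a lid, 66 mm across, 88 mm high; origin at the centre of its underside
- spanner_17: bystander, loose on the worktop beside the stand: large combination spanner lying flat, 230 x 33 x 8 mm; origin at the centre of its underside
- tape_measure: bystander, loose on the worktop beside the stand: tape measure, 70 x 90 x 35 mm; origin at the centre of its underside

How it is judged (in metres and radians):
On the way, in this order (a step that is already met when the one before it is completed fails the run):
1. the lock knob is turned over its click to the open stop, the tongue still on the ball (value of joint lock_knob above 0.9 rad and value of joint tongue below 0.03 rad), for 0.2 s.
2. the latch is pulled out clear of the ball while the tongue is still down (value of joint latch above 0.0125 m and value of joint tongue below 0.1 rad), for 0.1 s.
3. the tongue is lifted off the ball in the fingers (value of joint tongue above 0.32 rad and contact force between the fingers and drawbar above 2 N), for 0.3 s.
At the end, for the whole second after the job is handed in: The tongue is held up by the fingers (and by nothing propped under it), still, tilted more than 0.32 rad (about 15 mm between ball top and coupler underside), with the lock knob left at its open stop (above 0.9 rad) (all of step 3 and velocity of joint tongue between -0.05 and 0.05 rad/s and value of joint lock_knob above 0.9 rad and contact force between each of screw_jar, spanner_17, tape_measure and drawbar below 0.2 N); the arm keeps its last pose, push and grip.
It fails at once if a bystander is pushed more than 3 cm (distance of any of screw_jar, spanner_17, tape_measure from where it was at the start of the episode above 0.03 m).
It also fails if it takes over 51 s, if anything falls off the work surface, if the arm or the gripper's body presses on something with over 40 N, if the wrist force passes 120 N, or if a joint passes its speed limit or range.

ROBOT

A 6-joint arm with a two-finger parallel gripper is mounted at the origin on a cart in front of the work surface, level with it; the furniture and walls round the work are solid. World frame = base frame: x ahead of the robot, y to its left, z up, the work surface at z = 0. Lengths are in mm, angles in rad, forces in N, time in s.
With the tool pointing down it reaches from about 300 to 775 mm from the base axis. Payload 14.6 kg.
Tool frame: the origin (TCP) lies at the very end of the fingers, on their centre line; the grasp point (between the pads) lies 19 mm behind it; z points along the fingers, y is the line along which they close (so a half turn about z gives the same grasp; the last joint's range is limited). The gripper opens to 94 mm and grips with 3 to 60 N. Pads are 16 mm wide; open, the fingers measure 119 mm over their backs; the gripper's body (75 mm by 177 mm) begins 78 mm behind the grasp point.
Start: joints at [1.122, 0.3, 1.521, -0, 1.321, -0.067], TCP at [204.922, 510.388, 205.446] pointing down, gripper open.
Joint ranges: [-3.03, 3.03], [-0.79, 2.21], [0.23, 2.52], [-1.04, 4.18], [0, 3.07], [-2.55, 2.55]. Speed limits (rad/s): [2.22, 2.22, 2.57, 3.14, 3.14, 3.14].

INTERFACE

Orientations are given as [roll, pitch, yaw] about the fixed x, y, z axes, in that order (R = Rz(yaw) Ry(pitch) Rx(roll)).
In Python, from cell import manip, optics gives the robot as it stands.
- The arm moves only by the shell command python3 -m crank 'ROWS' [FORCE]. ROWS is JSON, a list of rows, each a list of 7 numbers: the opening in per cent of the stroke, from 0 (shut) to 100 (fully open), then the shift along the tool's x, y, z in mm, then the turn, a rotation vector about the tool's x, y, z in rad. A call has 1 to 10 rows; each row is the pose to reach, as a shift and turn from the pose commanded when the call began, along the tool's axes at that moment; what a row does not reach only later rows make up. A row lasts 1/10 s, in which the tool goes at most 50 mm and 8.59 degrees, less where a joint would pass 70% of its speed; a pose out of reach is approached as far as the arm can. A call with a gripper value outside its range is refused whole. The fingers move at their own pace and stop on an object; FORCE is the grip in N (left out, the last holds). Time passes only in rows, so rows that repeat a pose let the fingers close. It gives the time, the measured TCP pose, the force, the opening and the grip force at its end, in the units of the state.
- manip.read_state(): the state, without advancing time (a new reading comes with each control period).
- optics.camera(name): name is "side" or "top" or "wrist"; returns (picture, depth): 480x640x3 uint8, red, green, blue; 480x640 float32, mm along the optical axis (not along the pixel's ray), 0 where there is no reading.
- optics.calibration(name): a dict with "camera_matrix" (3x3 intrinsics, pixels), "R" (3x3) and "t" (3): a world point X has camera coordinates R X + t. Camera axes: x right, y down, z forward; pixel columns grow to the right and rows downward; lengths in mm; the calibration is good to about 2 mm. A picture is of the moment at which its call begins: read the wrist's pose just before it. calibration takes no time and is no camera call; for the wrist camera it gives the pose at the moment of the call.
- manip.sign_off(): hands the job in; it is judged then, once.
The state is a dict: "clock": time; "joints": joint angles; "qd": joint speeds; "effort": joint torques, N m; "eef_pos": TCP position; "eef_rot": TCP orientation; "wrist_force": force on the tool from outside, world axes, zero at the start; "moment": the same for the moment, N m; "finger_gap": finger opening in mm; "finger_force": force on a finger pad.
Only numpy, scipy, OpenCV 4.12 (cv2) and the standard library are available. Lean on these libraries where they do the work, as an engineer would, in place of code of your own. Each camera call takes 0.05 s, during which the arm holds its last target. There are 200 camera calls.

## Working session

There is one attempt and no reset: what is moved stays moved. The work goes in short steps, Python scripts to look and compute and a shell command to move; the robot and the scene stay as the last step left them, time stands still between calls to the robot, and variables do not carry over. Pictures are saved under pics/ and viewed, at most 10 in all, crops included, and the job is handed in when it is done.

```bash
mkdir -p pics; ls; python3 - <<'E'
from cell import manip, optics
import cv2, numpy as np
np.set_printoptions(precision=3,suppress=True)
print(manip.read_state())
a=[]
for n in ("top","side"):
    p,d=optics.camera(n); c=optics.calibration(n)
    np.savez(f"pics/{n}.npz",p=p,d=d,K=c["camera_matrix"],R=c["R"],t=c["t"])
    print(n,c)
    cv2.imwrite(f"pics/{n}.png",p[:,:,::-1])
E
```

```text
pics
{'clock': 0.0, 'joints': array([ 1.122,  0.3  ,  1.522,  0.   ,  1.321, -0.067]), 'qd': array([-0.   ,  0.001, -0.   ,  0.001, -0.001,  0.002]), 'effort': array([  0.001, -53.18 , -35.274,   0.071,   0.024,  -0.   ]), 'eef_pos': array([204.782, 510.17 , 204.863]), 'eef_rot': array([-3.14, -0.  ,  2.76]), 'wrist_force': array([ 0.167, -0.503,  0.029]), 'moment': array([-0.009,  0.007,  0.029]), 'finger_force': 0.0, 'finger_gap': 93.89571253958184}
top {'camera_matrix': array([[574.893,   0.   , 329.986],
       [  0.   , 574.893, 241.445],
       [  0.   ,   0.   ,   1.   ]]), 'R': array([[ 0.   , -1.   ,  0.026],
       [-0.986, -0.004, -0.165],
       [ 0.165, -0.026, -0.986]]), 't': array([  93.787,  651.572, 1089.784])}
side {'camera_matrix': array([[460.392,   0.   , 315.227],
       [  0.   , 460.392, 237.281],
       [  0.   ,   0.   ,   1.   ]]), 'R': array([[-0.996, -0.093,  0.009],
       [-0.055,  0.507, -0.86 ],
       [ 0.076, -0.857, -0.51 ]]), 't': array([657.253,  80.42 , 947.516])}
```

View pics/top.png

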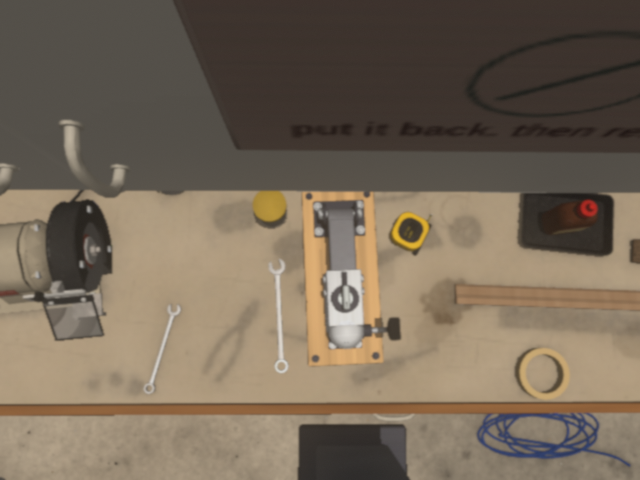

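View pics/side.png

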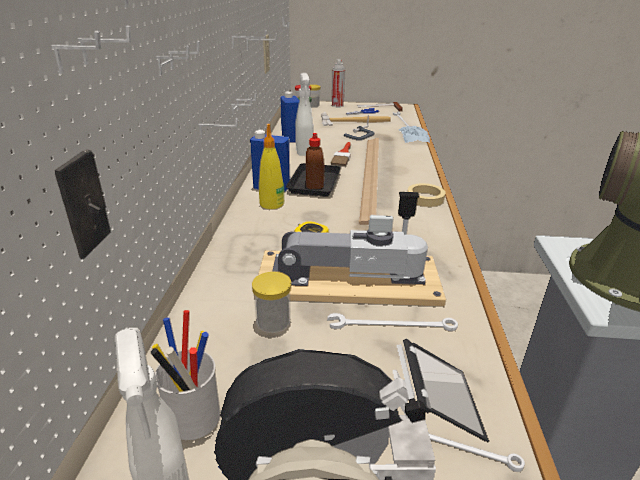

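Top view: the stand is at about (343,280) px, the knob at (345,297), and the black latch grip at (394,328) on the -y side. The spanner is at (279,315), the jar at (269,205) and the tape at (410,231).

```bash
cat > h.py <<'E'
import numpy as np, cv2
from cell import manip, optics
np.set_printoptions(precision=3,suppress=True)
def ray(c,uv,z):
    K,R,t=c
    d=R.T@np.linalg.inv(K)@np.r_[uv,1.]; o=-R.T@t
    return o+d*(z-o[2])/d[2]
def cloud(c,d):
    K,R,t=c; v,u=np.mgrid[:480,:640]
    X=np.stack([(u-K[0,2])/K[0,0]*d,(v-K[1,2])/K[1,1]*d,d],-1)
    return (X-t)@R
def load(n):
    f=np.load(f"pics/{n}.npz"); return f["p"],f["d"],(f["K"],f["R"],f["t"])
E
python3 - <<'E'
from h import *
p,d,c=load("top")
P=cloud(c,d)
hsv=cv2.cvtColor(p,cv2.COLOR_RGB2HSV)
m=((hsv[...,1]>110)&(np.abs(P[...,2]-18)<6)&(d>0)).astype(np.uint8)
m[:,:290]=0;m[:,395:]=0;m[:185]=0;m[375:]=0
k=max(cv2.findContours(cv2.morphologyEx(m,cv2.MORPH_CLOSE,np.ones((5,5))),0,2)[0],key=cv2.contourArea)
w=np.array([ray(c,q[0],18.)[:2] for q in k],np.float32)
print("board",cv2.minAreaRect(w))
for n,(u0,u1,v0,v1),z0,z1 in(("grip",(375,410,310,350),135,175),("knob",(325,365,280,320),138,165)):
    mm=np.zeros(d.shape,bool); mm[v0:v1,u0:u1]=1
    mm&=(P[...,2]>z0)&(P[...,2]<z1)&(d>0)
    Q=P[mm]; print(n,len(Q),Q.mean(0),np.median(Q[:,2]),cv2.minAreaRect(Q[:,:2].astype(np.float32)))
ps,ds,cs=load("side");S=cloud(cs,ds)
for n,(u0,u1,v0,v1),z0,z1 in(("grip",(390,425,185,220),105,175),("knob",(360,400,208,245),120,165)):
    mm=np.zeros(d.shape,bool); mm[v0:v1,u0:u1]=1
    mm&=(S[...,2]>z0)&(S[...,2]<z1)&(ds>0)
    Q=S[mm]; print("side",n,len(Q),Q.min(0),Q.max(0))
# everything tall in the work zone
mm=(P[...,2]>60)&(d>0)&(P[...,0]<800)
print("wall x / tall", P[mm][:,2].max())
E
```

```text
board ((587.7269897460938, 72.07559967041016), (351.67083740234375, 147.8064422607422), 2.522815704345703)
grip 253 [478.83  -14.374 158.466] 158.43670336071975 ((478.7856750488281, -14.9788236618042), (39.72349166870117, 20.08102798461914), 3.371032953262329)
knob 163 [534.579  70.169 147.8  ] 148.08854147037388 ((534.8331909179688, 69.88179779052734), (43.02265167236328, 11.791678428649902), 3.653867721557617)
side grip 480 [456.47  -23.251 105.021] [516.084  76.275 158.394]
side knob 350 [491.883 -11.866 120.102] [553.878  80.27  148.287]
wall x / tall 985.8041120986369
```

Grip top comes out at z 158 and 40x20 mm, and the knob top at z 148 and 43x12 mm. Both match the given sizes. The grip–knob offset is 101.6 mm, as specified, and the stand yaw is about 0.055 rad. I'll go above the knob with the tool yaw near 0.05, which leaves joint 6 room for the CCW turn.

```bash
python3 -m crank '[[60,-470,-285,30,0,0,1.4],[60,-470,-285,20,0,0,1.4],[60,-470,-285,20,0,0,1.4],[60,-470,-285,20,0,0,1.4],[60,-470,-285,20,0,0,1.4],[60,-470,-285,20,0,0,1.4],[60,-470,-285,20,0,0,1.4],[60,-470,-285,20,0,0,1.4],[60,-470,-285,20,0,0,1.4],[60,-470,-285,20,0,0,1.4]]' 10; python3 -c "
from h import *
s=manip.read_state();print(s['joints'],s['eef_pos'],s['eef_rot'])"
```

```text
clock: 1.1
eef_pos: [505.7, 108.8, 187.0]
eef_rot: [-3.141, 0.0, 1.354]
wrist_force: [0.3, 1.0, -0.3]
finger_gap: 56.6
finger_force: 0.0
[0.141 0.243 1.637 0.    1.261 0.358] [505.694 108.798 187.019] [-3.141  0.     1.354]
```

```bash
python3 -m crank '[[60,-32,36.7,-30,0,0,1.3],[60,-32,36.7,-30,0,0,1.3],[60,-32,36.7,-30,0,0,1.3],[60,-32,36.7,-30,0,0,1.3],[60,-32,36.7,-30,0,0,1.3],[60,-32,36.7,-30,0,0,1.3],[60,-32,36.7,-30,0,0,1.3],[60,-32,36.7,-30,0,0,1.3],[60,-32,36.7,-30,0,0,1.3],[60,-32,36.7,-30,0,0,1.3]]'; python3 - <<'E'
from h import *
c=optics.calibration("wrist");p,d=optics.camera("wrist");s=manip.read_state()
c=(np.array(c["camera_matrix"]),np.array(c["R"]),np.array(c["t"]))
print(s['joints'],s['eef_pos'],s['eef_rot'])
cv2.imwrite("pics/w1.png",p[:,:,::-1])
P=cloud(c,d); np.savez("pics/w1.npz",p=p,d=d,K=c[0],R=c[1],t=c[2])
for n,x,y,z0,z1 in(("knob",535,70,138,160),("grip",479,-15,145,170)):
    m=(abs(P[...,0]-x)<35)&(abs(P[...,1]-y)<30)&(P[...,2]>z0)&(P[...,2]<z1)&(d>0)
    Q=P[m]; print(n,len(Q))
    if len(Q)>20: print(Q.mean(0),cv2.minAreaRect(Q[:,:2].astype(np.float32)))
E
```

```text
clock: 2.1
eef_pos: [533.9, 71.8, 216.9]
eef_rot: [3.142, 0.001, 0.058]
wrist_force: [-0.0, 0.4, 0.1]
finger_gap: 56.6
finger_force: 0.0
[ 0.066  0.266  1.537 -0.     1.339  1.574] [533.945  71.799 216.949] [3.142 0.001 0.062]
knob 1152
[535.508  70.36  147.211] ((533.9971923828125, 70.12850952148438), (43.362361907958984, 11.875151634216309), 3.160667657852173)
grip 1128
[484.223 -14.65  157.358] ((477.8321533203125, -13.823036193847656), (39.16868591308594, 20.276371002197266), 0.27886348962783813)
```

View pics/w1.png

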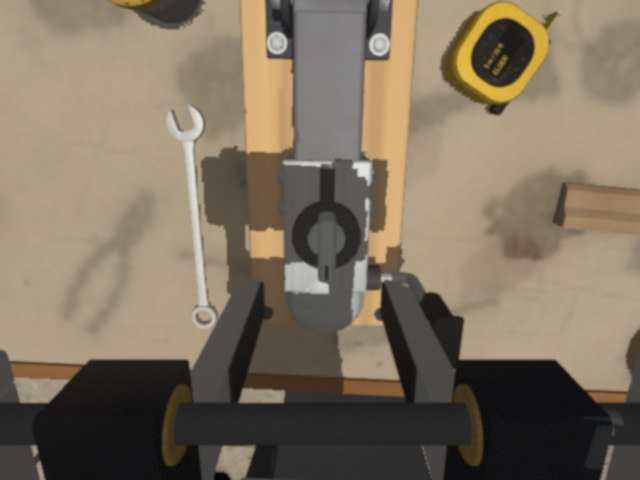

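The wrist view shows the wing at (327,245) between the fingers, with the latch grip dark at (440,330). Both measured positions agree with the first estimate within 2 mm. I'll descend and grip the wing.

```bash
python3 -m crank '[[60,0.5,1.8,35,0,0,0],[60,0.5,1.8,70,0,0,0],[60,0.5,1.8,95,0,0,0],[60,0.5,1.8,95,0,0,0],[0,0.5,1.8,95,0,0,0],[0,0.5,1.8,95,0,0,0],[0,0.5,1.8,95,0,0,0],[0,0.5,1.8,95,0,0,0],[0,0.5,1.8,95,0,0,0]]' 25
```

```text
clock: 3.05
eef_pos: [534.8, 70.1, 122.7]
eef_rot: [3.142, -0.001, 0.06]
wrist_force: [-0.4, -1.0, -0.1]
finger_gap: 19.8
finger_force: 0.0
```

```bash
python3 -m crank '[[0,0,0,0,0,0,0],[0,0,0,0,0,0,0],[0,0,0,0,0,0,0]]' 25
```

```text
clock: 3.35
eef_pos: [534.9, 69.2, 122.5]
eef_rot: [3.14, -0.001, 0.06]
wrist_force: [0.4, -7.3, 1.2]
finger_gap: 12.0
finger_force: 25.0
```

```bash
python3 -m crank '[[0,0,1,0,0,0,0],[0,0,1,0,0,0,-0.14],[0,0,1,0,0,0,-0.28],[0,0,1,0,0,0,-0.42],[0,0,1,0,0,0,-0.56],[0,0,1,0,0,0,-0.70],[0,0,1,0,0,0,-0.84],[0,0,1,0,0,0,-0.96],[0,0,1,0,0,0,-1.07],[0,0,1,0,0,0,-1.07]]'; python3 -c "
from h import *
s=manip.read_state();print(s['joints'],s['moment'],s['wrist_force'])"
```

```text
clock: 4.35
eef_pos: [533.7, 70.7, 122.5]
eef_rot: [-3.138, -0.002, 1.134]
wrist_force: [-9.4, 11.2, 7.9]
finger_gap: 11.9
finger_force: 25.5
[0.062 0.359 1.646 0.003 1.139 0.498] [ 2.114  1.966 -0.41 ] [-9.386 11.188  7.861]
```

```bash
python3 -m crank '[[50,0,0,0,0,0,0],[50,0,0,0,0,0,0],[50,0,0,0,0,0,0],[50,0,0,-30,0,0,0],[50,0,0,-60,0,0,0],[50,0,0,-95,0,0,0],[50,0,0,-95,0,0,0]]'; python3 - <<'E'
from h import *
c=optics.calibration("wrist");p,d=optics.camera("wrist")
c=(c["camera_matrix"],c["R"],c["t"])
cv2.imwrite("pics/w2.png",p[:,:,::-1])
P=cloud(c,d)
m=(abs(P[...,0]-535)<35)&(abs(P[...,1]-70)<30)&(P[...,2]>138)&(P[...,2]<165)&(d>0)
Q=P[m]; print(len(Q),cv2.minAreaRect(Q[:,:2].astype(np.float32)))
p,d=optics.camera("top");c=optics.calibration("top");c=(c["camera_matrix"],c["R"],c["t"]);P=cloud(c,d)
m=(abs(P[...,0]-479)<30)&(abs(P[...,1]+15)<25)&(P[...,2]>140)&(P[...,2]<170)&(d>0)
Q=P[m]; print(len(Q),cv2.minAreaRect(Q[:,:2].astype(np.float32)))
E
```

```text
clock: 5.05
eef_pos: [536.3, 69.0, 221.7]
eef_rot: [3.135, -0.003, 1.13]
wrist_force: [0.6, 0.1, 0.7]
finger_gap: 46.8
finger_force: 0.0
1102 ((533.896484375, 70.68304443359375), (43.06315612792969, 11.978991508483887), 62.71371078491211)
108 ((485.6560363769531, -11.078054428100586), (23.74268341064453, 13.030210494995117), 4.469613552093506)
```

View pics/w2.png

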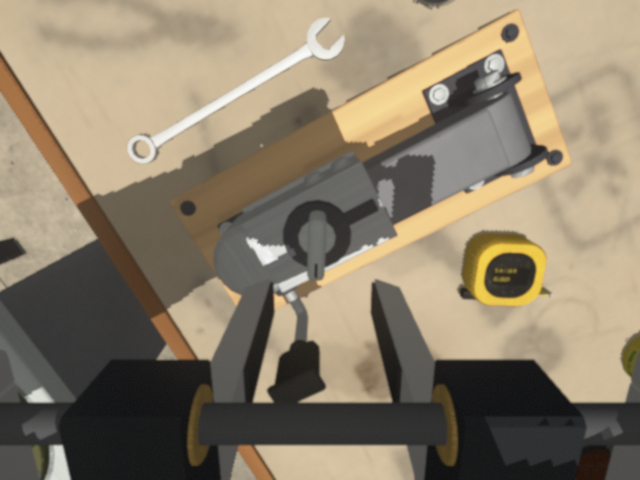

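The wing has turned to 62.7° against a stand yaw of 3.2°, so the knob is at about 1.04 rad, its open stop. Next I'll go above the latch grip with yaw 0.058.

```bash
python3 -m crank '[[50,-50,-8,0,0,0,0.14],[50,-100,-16,0,0,0,0.28],[50,-100,-16,0,0,0,0.42],[50,-100,-16,0,0,0,0.56],[50,-100,-16,0,0,0,0.7],[50,-100,-16,0,0,0,0.84],[50,-100,-16,0,0,0,0.98],[50,-100,-16,0,0,0,1.072],[50,-100,-16,0,0,0,1.072],[50,-100,-16,0,0,0,1.072]]'; python3 - <<'E'
from h import *
c=optics.calibration("wrist");p,d=optics.camera("wrist");s=manip.read_state()
c=(c["camera_matrix"],c["R"],c["t"])
print(s['eef_pos'],s['eef_rot'],s['joints'])
cv2.imwrite("pics/w3.png",p[:,:,::-1])
P=cloud(c,d)
m=(abs(P[...,0]-479)<35)&(abs(P[...,1]+15)<22)&(P[...,2]>150)&(P[...,2]<165)&(d>0)
Q=P[m]; print(len(Q),Q.min(0),Q.max(0),cv2.minAreaRect(Q[:,:2].astype(np.float32)))
E
```

```text
clock: 6.15
eef_pos: [477.3, -14.6, 216.3]
eef_rot: [-3.141, 0.001, 0.061]
wrist_force: [0.1, -0.6, 0.1]
finger_gap: 47.2
finger_force: 0.0
[477.362 -14.563 216.529] [-3.141  0.001  0.06 ] [-0.107  0.129  1.702  0.     1.312  1.403]
1861 [457.333 -24.926 154.357] [497.223  -3.864 160.107] ((477.4484558105469, -14.532857894897461), (39.41891860961914, 19.64946746826172), 2.908310651779175)
```

View pics/w3.png

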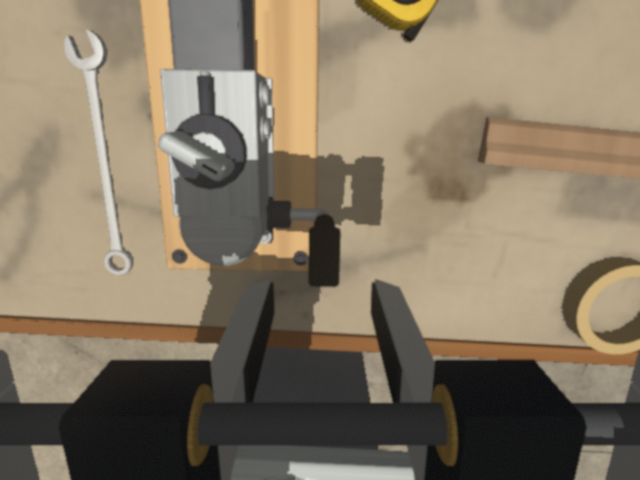

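The wing shows open (at (205,155)), and the grip at (323,255) is centred between the fingers, within 1 mm by depth. I'll descend over it and close at 40 N.

```bash
python3 -m crank '[[50,0.5,0,35,0,0,0],[50,0.5,0,70,0,0,0],[50,0.5,0,107,0,0,0],[50,0.5,0,107,0,0,0],[0,0.5,0,107,0,0,0],[0,0.5,0,107,0,0,0],[0,0.5,0,107,0,0,0],[0,0.5,0,107,0,0,0],[0,0.5,0,107,0,0,0],[0,0.5,0,107,0,0,0]]' 40
```

```text
clock: 7.2
eef_pos: [478.8, -15.6, 111.5]
eef_rot: [3.14, -0.002, 0.058]
wrist_force: [-0.7, -8.7, 5.2]
finger_gap: 19.4
finger_force: 40.0
```

```bash
python3 - <<'E'
from h import *
p,d=optics.camera("wrist")
p2,_=optics.camera("side")
a=cv2.resize(p2[150:300,330:530],(800,600),interpolation=cv2.INTER_CUBIC)
b=cv2.resize(p,(400,300))
a[:300,:400]=a[:300,:400]
cv2.imwrite("pics/w4.png",np.hstack([cv2.resize(a,(400,300)),b])[:,:,::-1])
s=manip.read_state();print(s['eef_pos'],s['finger_gap'],s['wrist_force'],s['moment'])
E
```

```text
[478.777 -15.55  111.44 ] 19.068741173331436 [-0.815 -8.073  4.374] [-1.369  0.262 -0.185]
```

View pics/w4.png

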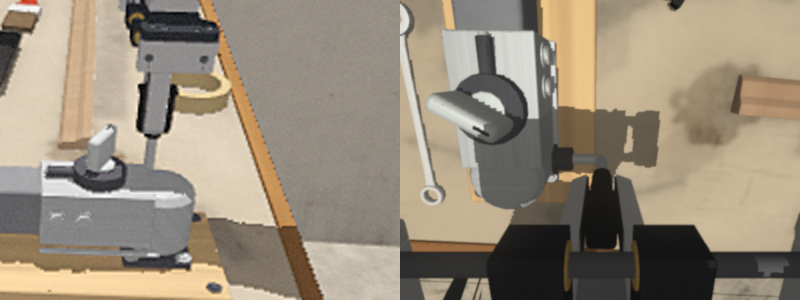

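The grip gap is 19 mm, so the pads appear to be catching the 20 mm lip rather than the 15 mm body. I'll reopen, go 8 mm lower (still above the 98 mm roof) and grip again.

```bash
python3 -m crank '[[40,0,0,0,0,0,0],[40,0,0,0,0,0,0],[40,0,0.5,8,0,0,0],[40,0,0.5,8,0,0,0],[0,0,0.5,8,0,0,0],[0,0,0.5,8,0,0,0],[0,0,0.5,8,0,0,0],[0,0,0.5,8,0,0,0],[0,0,0.5,8,0,0,0],[0,0,0.5,8,0,0,0]]' 40; python3 -m crank '[[0,0,0,0,0,0,0],[0,0,0,0,0,0,0]]'
```

```text
clock: 8.3
eef_pos: [478.2, -15.6, 102.3]
eef_rot: [3.141, -0.0, 0.058]
wrist_force: [0.1, -5.8, -0.8]
finger_gap: 19.4
finger_force: 40.0
clock: 8.5
eef_pos: [478.2, -15.6, 102.3]
eef_rot: [3.141, -0.0, 0.058]
wrist_force: [-0.0, -5.0, 0.4]
finger_gap: 19.7
finger_force: 40.0
```

The gap is still 19.7 mm, so the flat fingers meet the lip whatever the height. Tilting the tool about 0.85 rad lets the fingers pass in front of the lip and hook under it. They straddle the grip, so I can rotate in place with them open.

```bash
python3 -m crank '[[50,0,0,0,0,0,0],[50,0,0,-10,0,0,0],[50,0,0,-15,0,0.14,0],[50,2,0,-20,0,0.28,0],[50,4,0,-20,0,0.42,0],[50,6,0,-20,0,0.56,0],[50,8,0,-20,0,0.7,0],[50,10,0,-15,0,0.85,0],[50,11,0.5,-5,0,0.85,0],[50,11,0.5,-5,0,0.85,0]]'; python3 -c "
from h import *
s=manip.read_state();print(s['joints'],s['eef_pos'],s['eef_rot'])"
```

```text
clock: 9.5
eef_pos: [493.0, 1.9, 120.1]
eef_rot: [-3.08, -0.764, 0.064]
wrist_force: [-8.3, -21.3, 11.0]
finger_gap: 46.9
finger_force: 10.1
[-0.205  0.004  2.301  1.181  0.266  0.203] [493.007   1.89  120.074] [-3.08  -0.764  0.064]
```

```bash
python3 -m crank '[[50,0,0,0,0,0,0],[50,0,0,0,0,0,0]]'; python3 -c "
from h import *
s=manip.read_state();print(s['joints'],s['eef_pos'],s['eef_rot'],s['qd'])"
```

```text
clock: 9.7
eef_pos: [493.1, 1.8, 120.1]
eef_rot: [-3.079, -0.763, 0.063]
wrist_force: [-3.7, -17.3, 4.4]
finger_gap: 47.3
finger_force: 8.6
[-0.205  0.005  2.3    1.173  0.267  0.211] [493.075   1.797 120.055] [-3.079 -0.763  0.063] [ 0.001 -0.001 -0.001 -0.022  0.002  0.019]
```

```bash
cat > rel.py <<'E'
from h import *
from scipy.spatial.transform import Rotation as Ro
yaw=0.056
def rel(tcp,tilt):
    s=manip.read_state(); R0=Ro.from_euler('xyz',s['eef_rot'])
    Rt=Ro.from_euler('z',yaw)*Ro.from_euler('x',np.pi)*Ro.from_euler('y',tilt)
    return R0.inv().apply(np.array(tcp)-s['eef_pos']),(R0.inv()*Rt).as_rotvec()
def tcp_for(grip,off,z,tilt):
    a=np.array([np.cos(yaw),np.sin(yaw),0])
    g=np.array([grip[0],grip[1],z])+a*off
    return g+19*(np.sin(tilt)*a-[0,0,np.cos(tilt)])
E
python3 -c "
from rel import *
t=tcp_for((477.6,-14.8),-6,119,.7);print(t,rel(t,.7)); print(rel(t+[0,0,15],.7))"
```

```text
[483.83  -14.451 104.468] (array([-18.181,  15.86 ,   3.209]), array([-0.067, -0.062,  0.007]))
(array([-7.82 , 15.187, -7.617]), array([-0.067, -0.062,  0.007]))
```

```bash
python3 -m crank '[[50,-2,4,-5,-0.02,-0.02,0],[50,-5,10,-8,-0.05,-0.04,0],[50,-8,15,-7.6,-0.067,-0.062,0.007],[50,-8,15,-7.6,-0.067,-0.062,0.007],[50,-8,15,-7.6,-0.067,-0.062,0.007],[50,-13,15.5,-2,-0.067,-0.062,0.007],[50,-18,15.9,3.2,-0.067,-0.062,0.007],[50,-18,15.9,3.2,-0.067,-0.062,0.007],[50,-18,15.9,3.2,-0.067,-0.062,0.007]]'; python3 -c "
from rel import *
s=manip.read_state();print(s['joints'],s['eef_pos'],s['eef_rot'])
t=tcp_for((477.6,-14.8),-6,119,.7);print(t,rel(t,.7))"
```

```text
clock: 10.6
eef_pos: [482.7, -12.2, 102.9]
eef_rot: [-3.137, -0.696, 0.058]
wrist_force: [0.7, 0.1, -0.1]
finger_gap: 47.1
finger_force: 0.0
[-0.194  0.02   2.3    0.866  0.217  0.521] [482.673 -12.194 102.921] [-3.137 -0.696  0.058]
[483.83  -14.451 104.468] (array([ 1.778,  2.318, -0.541]), array([-0.006,  0.004,  0.002]))
```

```bash
python3 -m crank '[[50,1.8,2.3,-0.5,0,0,0],[0,1.8,2.3,-0.5,0,0,0],[0,1.8,2.3,-0.5,0,0,0],[0,1.8,2.3,-0.5,0,0,0],[0,1.8,2.3,-0.5,0,0,0],[0,1.8,2.3,-0.5,0,0,0],[0,1.8,2.3,-0.5,0,0,0],[0,1.8,2.3,-0.5,0,0,0]]' 40; python3 - <<'E'
from h import *
p2,_=optics.camera("side")
cv2.imwrite("pics/s5.png",cv2.resize(p2[130:280,330:530],(800,600),interpolation=cv2.INTER_CUBIC)[:,:,::-1])
s=manip.read_state();print(s['eef_pos'],s['eef_rot'],s['finger_gap'])
E
```

```text
clock: 11.4
eef_pos: [483.9, -15.1, 104.3]
eef_rot: [-3.139, -0.696, 0.057]
wrist_force: [-0.6, -5.4, -1.9]
finger_gap: 14.8
finger_force: 40.3
[483.918 -15.109 104.302] [-3.139 -0.696  0.057] 14.911423411734797
```

View pics/s5.png

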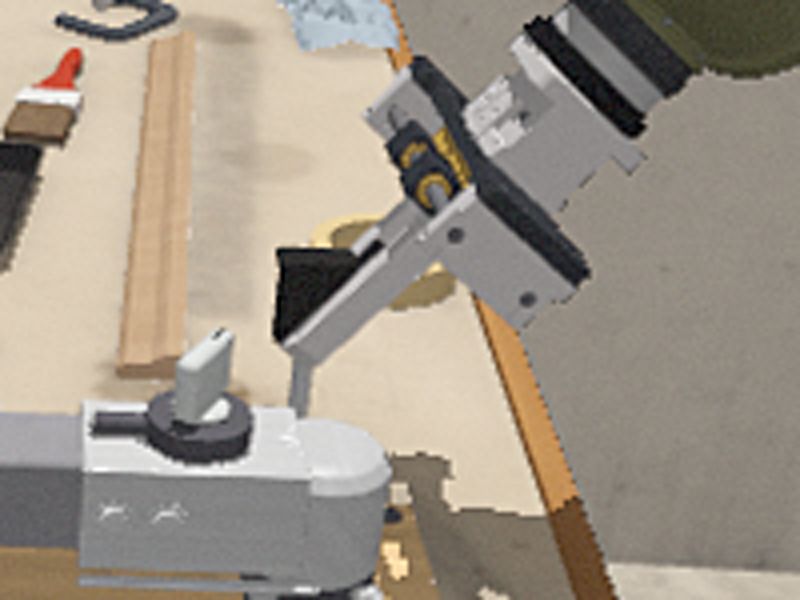

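The gap is 14.9 mm: the fingers are now on the grip body, passing under and in front of the lip (about (290,260) px). I'll pull outward along tool +y.

```bash
python3 -m crank '[[0,0,3,0,0,0,0],[0,0,6,0,0,0,0],[0,0,9,0,0,0,0],[0,0,12,0,0,0,0],[0,0,15,0,0,0,0],[0,0,16,0,0,0,0],[0,0,16,0,0,0,0],[0,0,16,0,0,0,0]]' 50; python3 -c "
from h import *
s=manip.read_state();print(s['joints'],s['eef_pos'],s['eef_rot'])"
```

```text
clock: 12.25
eef_pos: [484.6, -29.6, 104.1]
eef_rot: [-3.136, -0.695, 0.059]
wrist_force: [-1.0, 9.7, 0.9]
finger_gap: 15.0
finger_force: 50.4
[-0.249  0.026  2.29   0.92   0.254  0.427] [484.603 -29.637 104.143] [-3.136 -0.695  0.059]
```

```bash
python3 -c "
from h import *
x,z=-225.2,36.1;t=.696
for a in np.arange(.05,.46,.05):
    c,s=np.cos(a),np.sin(a); dx=x*c+z*s-x; dz=-x*s+z*c-z
    print(round(a,2), np.round([dx*np.cos(t)+dz*np.sin(t), dx*np.sin(t)-dz*np.cos(t)],1), dx,dz)"
```

```text
0.05 [ 8.8 -7.3] 2.0856893697250882 11.210193320015037
0.1 [ 17.9 -14.1] 4.729048320339075 22.302135795402435
0.15 [ 27.4 -20.4] 7.9234698311002205 33.24810334654568
0.2 [ 37.2 -26.3] 11.660969511854091 44.02073675511661
0.25 [ 47.2 -31.7] 15.93220555985107 54.593110047872834
0.3 [ 57.5 -36.5] 20.726502109387894 64.93879779756804
0.35 [ 68.1 -40.9] 26.03187591591208 75.03194117275802
0.4 [ 78.8 -44.7] 31.83506630789256 84.84731257141223
0.45 [ 89.8 -48. ] 38.121568331592556 94.3603786767807
```

```bash
python3 -m crank '[[0,0,1,0,0,0,0],[0,0,1.3,0,0,0,0],[0,0,1.3,0,0,0,0]]' 55
```

```text
clock: 12.55
eef_pos: [484.7, -30.8, 104.1]
eef_rot: [-3.135, -0.695, 0.059]
wrist_force: [-1.1, 10.8, 1.5]
finger_gap: 14.9
finger_force: 55.4
```

```bash
python3 -m crank '[[0,4.4,0,-3.7,0,-0.025,0],[0,8.8,0,-7.3,0,-0.05,0],[0,13.3,0,-10.8,0,-0.075,0],[0,17.9,0,-14.1,0,-0.1,0],[0,22.6,0,-17.3,0,-0.125,0],[0,27.4,0,-20.4,0,-0.15,0],[0,32.3,0,-23.4,0,-0.175,0],[0,37.2,0,-26.3,0,-0.2,0],[0,37.2,0,-26.3,0,-0.2,0]]'; python3 -c "
from h import *
s=manip.read_state();print(s['joints'],s['eef_pos'],s['eef_rot'])"
```

```text
clock: 13.45
eef_pos: [496.3, -30.3, 148.1]
eef_rot: [-3.136, -0.493, 0.06]
wrist_force: [1.6, 10.5, -6.6]
finger_gap: 14.2
finger_force: 55.3
[-0.205  0.004  2.09   0.237  0.584  1.137] [496.31  -30.252 148.086] [-3.136 -0.493  0.06 ]
```

```bash
python3 -m crank '[[0,4.4,0,-3.7,0,-0.025,0],[0,8.8,0,-7.3,0,-0.05,0],[0,13.3,0,-10.8,0,-0.075,0],[0,17.9,0,-14.1,0,-0.1,0],[0,22.6,0,-17.3,0,-0.125,0],[0,27.4,0,-20.4,0,-0.15,0],[0,32.3,0,-23.4,0,-0.175,0],[0,37.2,0,-26.3,0,-0.2,0],[0,43.2,0,-29.6,0,-0.23,0],[0,43.2,0,-29.6,0,-0.23,0]]'; python3 -m crank '[[0,0,0,0,0,0,0],[0,0,0,0,0,0,0],[0,0,0,0,0,0,0],[0,0,0,0,0,0,0],[0,0,0,0,0,0,0]]'; python3 - <<'E'
from h import *
p2,_=optics.camera("side")
cv2.imwrite("pics/s6.png",cv2.resize(p2[110:320,250:530],(800,600),interpolation=cv2.INTER_CUBIC)[:,:,::-1])
s=manip.read_state();print(s['eef_pos'],s['eef_rot'],s['finger_gap'],s['qd'])
E
```

```text
clock: 14.45
eef_pos: [520.3, -28.7, 194.3]
eef_rot: [-3.136, -0.263, 0.061]
wrist_force: [-0.3, 9.6, -6.7]
finger_gap: 14.7
finger_force: 55.3
clock: 14.95
eef_pos: [519.8, -28.7, 193.7]
eef_rot: [-3.136, -0.263, 0.06]
wrist_force: [3.6, 10.7, -6.9]
finger_gap: 14.7
finger_force: 55.3
[519.794 -28.702 193.721] [-3.136 -0.263  0.06 ] 14.658091195724491 [ 0.     0.001  0.001 -0.001  0.    -0.001]
```

View pics/s6.png

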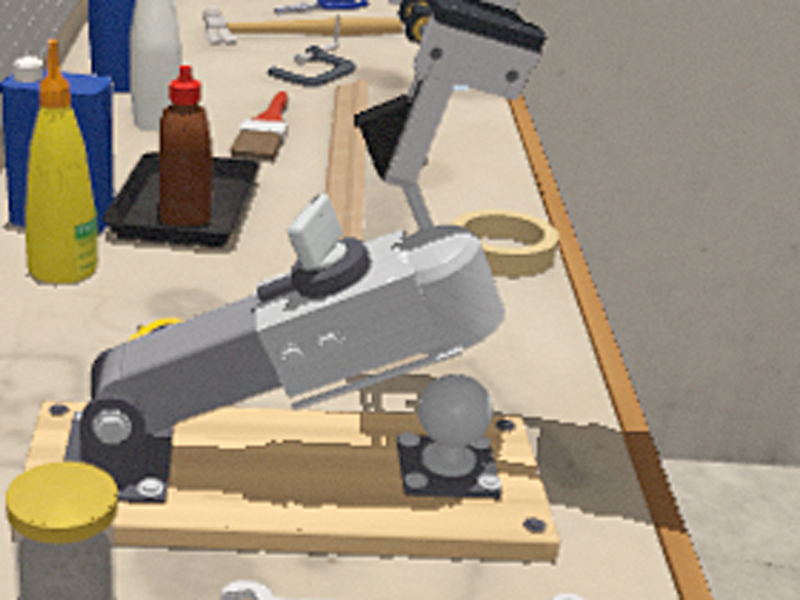

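The coupler is clear above the ball at (455,410) and the tongue is tilted about 0.43 rad, held still in the fingers. The knob wing is still open.

```bash
python3 -c "
from cell import manip
print(manip.sign_off())"
```

```text
the job is handed in; nothing more can be done
None
```

The coupler is unhitched and the job is handed in at about 15 s; the sign-off returned no verdict. The lock knob is open, and the tongue is held still in the fingers at about 0.43 rad (more than 2 cm of daylight over the ball). The arm went nowhere near the jar, spanner or tape measure.

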